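# Close the two-bar soap wrapper by tucking its flap under the lip

## Robot

A 6-joint arm with a two-finger parallel gripper is mounted at the origin on a cart in front of the work surface, level with it; the furniture and walls round the work are solid. World frame = base frame: x ahead of the robot, y to its left, z up, the work surface at z = 0. Lengths are in mm, angles in rad, forces in N, time in s.
With the tool pointing down it reaches from about 350 to 875 mm from the base axis. Payload 15.5 kg.
Tool frame: the origin (TCP) lies on the centre line of the jaws, within the pads' length; the fingertips stand 19 mm ahead of it and the grasp point (between the pads) is the TCP (tip_reach is the distance from the TCP to the fingertips, in mm); z points along the fingers, y is the line along which they close (so a half turn about z gives the same grasp; the last joint's range is limited). The gripper opens to 85 mm and grips with 20 to 120 N. Pads are 22 mm wide; open, the fingers measure 114 mm over their backs; the gripper's body (76 mm by 85 mm) begins 54 mm behind the grasp point. The pads swing forward as they close: fully open they stand 13 mm farther back than shut.
Start: joints at [-1.446, 0.494, 1.345, -0, 1.302, -0.096], TCP at [136.882, -609.828, 250.277] pointing down, gripper open.
Joint ranges: [-2.91, 2.91], [-0.82, 2.16], [0.22, 2.67], [-1.22, 4.37], [0.12, 2.79], [-3.08, 3.08]. Speed limits (rad/s): [1.89, 1.89, 2.57, 3.01, 3.01, 3.01].

## Interface

Orientations are given as a unit quaternion [x, y, z, w].
In Python, from plant import sense, get_image, sign_off, spot_in, trace, pinpoint, tip_reach gives the robot as it stands.
- The arm moves only by the tool drive_tool, never from a script. Its argument "increments" is a list that holds one entry, the list of rows, each a list of 7 numbers: the turn, a rotation vector about the tool's x, y, z as a fraction of full scale, then the shift along the tool's x, y, z as a fraction of full scale, then the opening, from -1 (shut) to 1 (fully open). A call has 1 to 10 rows; each row shifts and turns the commanded pose from where the row before left it, along the tool's axes as they then stand; what a row does not reach is not made up. Full scale, the value 1, is 60 mm for a shift and 2 pi rad for a turn. A row lasts 1/8 s, in which the tool goes at most 62.5 mm and 10.7 degrees, less where a joint would pass 70% of its speed; a pose out of reach is approached as far as the arm can. A call with a number of a shift or a turn outside -1 to 1 is refused whole. A call with a gripper value outside its range is refused whole. The fingers move at their own pace and stop on an object; the grip force is fixed at half the most. Time passes only in rows, so rows that do not move let the fingers close. It gives the time, the measured TCP pose, the force, the opening and the grip force at its end, in the units of the state.
- sense(): the state, without advancing time (a new reading comes with each control period).
- get_image(name): name is "scene" or "top" or "wrist"; returns a dict with "image" (384x512x3 uint8, red, green, blue), "fovy" (degrees; the focal length in pixels is half the picture's height over the tangent of half this angle, whatever the lens; pixels are square), "cx", "cy" (the principal point, pixels), "rvec" (rotation vector, rad) and "tvec" (3), from world to camera coordinates, as OpenCV has them; the wrist camera has in their place "tool_from_camera" (4x4, takes a point from camera to tool coordinates, whose origin is the TCP and whose axes are the flange's). Camera axes: x right, y down, z forward; pixel columns grow to the right and rows downward; lengths in mm; the calibration is good to about 2 mm. A picture is of the moment at which its call begins: read the wrist's pose just before it. There is no depth.
- sign_off(): hands the job in; it is judged then, once.
Trained networks look in a picture, given as the dict that the camera call returned (one of the last four; its "shot" number tells which), for a name from the list of things; names that differ only in an ending like _2 or _b are one class to them, and where a whole thing is asked for, a point or a joint stands for the part that bears it (a point fixed in the world has none). Each returns a list of dicts, best first, with "score" (0 to 1); they miss things now and then, are a little off and sometimes report something else, mostly with a low value. They report only what shows in the picture. A call takes as long as a camera call. They do not tell look-alikes from the thing itself.
- spot_in(picture, name): "rect" ([left, top, right, bottom] as shares, 0 to 1, of the picture: columns of its width, rows of its height, round what is visible of it).
- trace(picture, name): "pixels" (384x512 bool, what is visible of it) and "rect" ([left, top, right, bottom] as shares, 0 to 1, of the picture: columns of its width, rows of its height, round what is visible of it).
- pinpoint(picture, name): "location" ([row, column] as shares, 0 to 1, of the picture: columns of its width, rows of its height: a listed point, or the origin of a listed thing).
The state is a dict: "clock": time; "qpos": joint angles; "qd": joint speeds; "joint_efforts": joint torques, N m; "tcp_pos": TCP position; "eef_rot": TCP orientation; "contact_force": force on the tool from outside, world axes, zero at the start; "torque": the same for the moment, N m; "width": opening from 0.0 (shut) to 1.0 (fully open); "gripper_force": force on a finger pad.
Only numpy, scipy, OpenCV 4.12 (cv2) and the standard library are available. Lean on these libraries where they do the work, as an engineer would, in place of code of your own. Each camera call takes 0.05 s, during which the arm holds its last target. There are 200 camera calls.

## Task

Close the open kraft-board soap wrapper the way a matchbook is closed: using only the outside of the fingers, press the flap's free edge down to bend its crease more sharply, because as it stands the flap is too long and would land on top of the lip. Then fold the flap over until its edge lies on the soap behind the lip, and press the crease down flat so that the edge slides beneath the lip and the flap stays shut when you let go. Do not pick anything up, leave the wrapper and its two bars where they stand, and do not disturb the finished pack, spare bar, stamp and tin around it.

Things in the scene. Friction and masses are not known exactly. Their poses are not given: they have to be found in the camera images.
- wrapper: Open kraft-board wrapper, loose, 0.08 kg plus two bars. Origin: centre of its underside; z up, x from the lip end to the hinge end. Floor 118 mm (x) by 84 mm (y), board 2 mm, long sides open, soap top 28 mm up. Back wall at x = +58 mm, 29 mm high, carries the flap. Front wall at x = -58 mm, 36 mm high, folded inward at the top as the lip.
- flap_base (a joint): Base panel of the flap (58 mm from hinge line to crease): 0 = flat over the soap, pi/2 = upright, 1.8 rad = leaning back from the lip against its stop. Starts 1.62 to 1.8. Friction 0.016 N m plus a spring of 0.022 N m/rad towards 1.8, so a flap not held by the lip rises when released.
- flap_end (a joint): Bend at the crease, rad: 0 = end panel (50 mm, crease to edge) in line with the base panel, growing as the edge folds to the lip side, at most 1.6. Starts 0.4 to 0.75. Friction 0.014 N m, no spring: it stays as left. The edge clears the lip only from about 1.05 (1.1 to 1.3 is right). With the base upright, pressing down on the edge bends the crease and leaves the base standing.
- hinge (a point): Middle of the flap's hinge line, which runs along y at x = +58 mm, z = 30 mm in the wrapper's frame (axes as the wrapper's). The flap is 80 mm wide (40 mm to each side) and 2 mm thick; lying flat it reaches to x = -50 mm, 10 mm beneath the lip. The end panel rises at angle flap_base - flap_end above the level direction from hinge to lip.
- crease (a point): Middle of the crease line on the flap's outer face (the face that is on top when closed), 58 mm from the hinge line. Axes of the base panel: x along it from crease to hinge, y along the crease, z out of the outer face. With the edge on the soap behind the lip, pressing the crease down drives the edge forward beneath the lip.
- flap_edge (a point): Middle of the flap's free edge (mid-thickness), 50 mm from the crease line. Axes of the end panel: x along it from edge to crease, z out of the outer face. Pressed down it swings about the crease: it moves 20 to 30 mm towards the lip and sinks 10 to 20 mm, sliding under the fingertip (smooth board, friction 0.3), which should follow it. 0.5 to 2 N does it; more can tip the wrapper.
- lip_edge (a point): Middle of the lip's inner edge, x = -40 mm, z = 36 mm in the wrapper's frame; axes as the wrapper's. The lip is a ledge 2 mm thick and 84 mm wide over the soap from x = -58 to -40 mm; its underside is 34.5 mm up at the wall and 36 mm at this edge, so 6 mm or more is free between it and the soap.
- soap_near: Lilac soap bar 53 x 79 x 26 mm lying in the wrapper at the lip end, loose. Origin: centre of its underside.
- soap_far: Cream soap bar 54 x 80 x 25 mm lying in the wrapper at the hinge end, loose. Origin: centre of its underside.
- packed: Bystander: a finished pack of the same make, closed, 118 x 84 x 38 mm, loose. Origin: centre of its underside.
- spare_bar: Bystander: orange soap bar 54 x 79 x 26 mm, loose. Origin: centre of its underside.
- stamp: Bystander: turned pale wooden soap stamp 36 x 36 x 64 mm, standing loose. Origin: centre of its underside.
- tin: Bystander: round screw-top balm tin, 74 mm across, 34 mm high, loose. Origin: centre of its underside.
Mind the look-alikes: they are no part of the job. What is shaped like the soap_far but red or yellow is not meant.

How it is judged (in metres and radians):
On the way, in this order (a step that is already met when the one before it is completed fails the run):
1. the crease is bent to 1.0 rad or more while the flap still stands open (base panel above 0.6 rad) (value of joint flap_end above 1 rad and value of joint flap_base above 0.6 rad), for 0.1 s.
2. the flap's free edge comes down onto the soap behind the lip: over 1 mm inward of the lip's inner edge and below the lip's top (x of flap_edge in the frame of wrapper above -0.039 m and z of flap_edge in the frame of wrapper below 0.036 m), for 0.04 s.
At the end, for the whole second after the job is handed in: The free edge lies 5 mm or more beneath the lip and the flap stays flat by itself (base within 0.12 rad, crease within 0.18 rad); the wrapper rests within 40 mm of its place, each bar's centre within 42 mm of its centre (28 at the start), bystanders within 20 mm of theirs (x of flap_edge in the frame of lip_edge below -0.005 m and z of flap_edge in the frame of wrapper below 0.0345 m and value of joint flap_base below 0.12 rad and value of joint flap_end below 0.18 rad and linear speed of wrapper below 0.01 m/s and height (world z) of wrapper below 0.005 m and distance of wrapper from where it was at the start of the episode below 0.04 m and horizontal distance between each of soap_near, soap_far and wrapper below 0.042 m and distance of each of packed, spare_bar, stamp, tin from where it was at the start of the episode below 0.02 m); the robot touches nothing.
It fails at once if the wrapper was picked up or tipped (over 15 mm off the table or 0.2 rad) (height (world z) of wrapper above 0.015 m or angle between wrapper's own z axis and vertical above 0.2 rad).
It fails at once if a soap bar was lifted out of the wrapper (over 15 mm) (height (world z) of any of soap_near, soap_far above 0.017 m).
It fails at once if the wrapper was shoved or dragged more than 40 mm (distance of wrapper from where it was at the start of the episode above 0.04 m).
It fails at once if a bystander was moved more than 20 mm or knocked over (distance of any of packed, spare_bar, stamp, tin from where it was at the start of the episode above 0.02 m or angle between stamp's own z axis and vertical above 0.5 rad).
It also fails if it takes over 45 s, if anything falls off the work surface, if the arm or the gripper's body presses on something with over 40 N, if the wrist force passes 120 N, or if a joint passes its speed limit or range.

## Working session

There is one attempt and no reset: what is moved stays moved. The work goes in short steps, Python scripts to look and compute and a tool call to move; the robot and the scene stay as the last step left them, time stands still between calls to the robot, and variables do not carry over. Pictures are saved under pics/ and viewed, at most 11 in all, crops included, and the job is handed in when it is done.

Besides the shell and the picture viewer there is one more tool, called after "Emit:" in YAML: its name, and indented under it one key for each argument. drive_tool: Moves the arm, as the interface text tells. Its arguments: {"type":"object","properties":{"increments":{"type":"array","items":{"type":"array","items":{"type":"array","items":{"type":"number"}}}}},"required":["increments"]}

```bash
mkdir -p pics; cat > h.py <<'E'
import numpy as np, cv2
from plant import *
from scipy.spatial.transform import Rotation as R
def shot(n,save=None):
    s=sense(); p=get_image(n)
    if save: cv2.imwrite('pics/'+save,p['image'][:,:,::-1])
    f=192/np.tan(np.radians(p['fovy'])/2)
    if 'rvec' in p:
        Rm=cv2.Rodrigues(np.array(p['rvec'],float))[0]; t=np.array(p['tvec'],float).ravel()
    else:
        T=np.eye(4);T[:3,:3]=R.from_quat(s['eef_rot']).as_matrix();T[:3,3]=s['tcp_pos']
        W=np.linalg.inv(T@np.array(p['tool_from_camera'])); Rm,t=W[:3,:3],W[:3,3]
    K=np.array([[f,0,p['cx']],[0,f,p['cy']],[0,0,1]])
    return p,K@np.c_[Rm,t]
def pt(p,n):
    r=pinpoint(p,n); return [(np.array([d['location'][1]*512,d['location'][0]*384]).round(1),round(d['score'],2)) for d in r[:3]]
def tri(Ps,uvs):
    A=[]
    for P,u in zip(Ps,uvs): A+= [u[0]*P[2]-P[0],u[1]*P[2]-P[1]]
    X=np.linalg.svd(np.array([a/np.linalg.norm(a[:3]) for a in A])/1)[2][-1]; X=X[:3]/X[3]
    def res(X): return np.concatenate([(P@np.r_[X,1])[:2]/(P@np.r_[X,1])[2]-u for P,u in zip(Ps,uvs)])
    from scipy.optimize import least_squares
    o=least_squares(res,X); return o.x.round(1), np.abs(o.fun).max().round(1)
E
python3 - <<'E'
from h import *
a,Pa=shot('scene','s0.png'); b,Pb=shot('top','t0.png')
print(sense())
for n in ['wrapper','hinge','crease','flap_edge','lip_edge','soap_near','soap_far','packed','spare_bar','stamp','tin']:
    x,y=pt(a,n),pt(b,n); print(n,x,y)
    if x and y: print('  ',tri([Pa,Pb],[x[0][0],y[0][0]]))
E
```

```text
{'clock': 0.1, 'qpos': array([-1.44547703e+00,  4.94094729e-01,  1.34605938e+00, -2.00545087e-05,
        1.30248923e+00, -9.55228363e-02]), 'qd': array([ 0.00048131, -0.00080188, -0.00107021, -0.00061197, -0.00053548,
       -0.00053129]), 'joint_efforts': array([-4.04312532e-04, -8.83594680e+01, -3.84560645e+01, -3.36048561e-04,
        5.19822715e-03,  1.55803895e-05]), 'tcp_pos': array([ 136.85322957, -609.53023217,  249.77954878]), 'eef_rot': array([ 9.93909355e-01,  1.10199444e-01, -1.74923723e-05, -5.25138139e-04]), 'contact_force': array([-0.07277582,  0.0542169 ,  0.39420288]), 'torque': array([0.00751683, 0.0460766 , 0.03943905]), 'gripper_force': 0.0, 'width': 1.0011354356072741}
wrapper [(array([243.8, 194.9]), 0.77)] [(array([238.6, 185.5]), 0.87), (array([247.8, 165.6]), 0.28)]
   (array([555.9,  16.2,   5.8]), np.float64(0.5))
hinge [(array([261.1, 180.8]), 0.61), (array([237.2, 202.5]), 0.34)] [(array([244. , 165.4]), 0.93)]
   (array([614.2,  -1.7,  27. ]), np.float64(2.0))
crease [(array([265.1, 161.1]), 0.6)] [(array([249.3, 160. ]), 0.73)]
   (array([622. , -14.7,
[... 480 characters left out ...]
85), (array([290.9, 188.2]), 0.59), (array([245.2, 177.2]), 0.55)]
   (array([ 7.063e+02, -1.031e+02,  1.000e-01]), np.float64(2.8))
packed [] [(array([136.9, 211.5]), 0.94), (array([238.2, 197.9]), 0.64), (array([244.2, 176. ]), 0.58)]
spare_bar [(array([289.7, 254.4]), 0.76)] [(array([382.8, 165.4]), 0.58), (array([321.6, 240.9]), 0.56)]
   (array([ 560.7, -265.4,  -80.9]), np.float64(50.4))
stamp [(array([398. , 224.7]), 0.74), (array([238.2, 193.1]), 0.49)] [(array([383.3, 166.7]), 0.61)]
   (array([ 620.1, -397.1,    6.3]), np.float64(0.2))
tin [(array([235.1, 154.3]), 0.7), (array([238.6, 202.4]), 0.33)] [(array([183.2, 117.3]), 0.97)]
   (array([747.7, 176.8,  14.6]), np.float64(1.8))
```

View pics/s0.png

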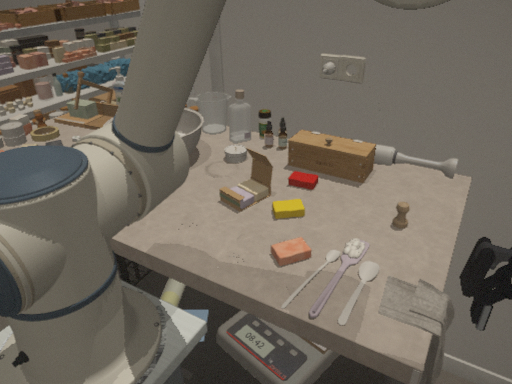

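View pics/t0.png

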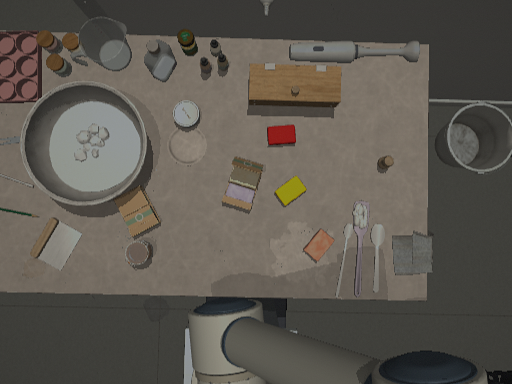

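The scene picture shows the open wrapper at about (245,185), with the flap standing on the far side and the lip towards the robot. In the top picture it is at (240,185). Red (281,135) and yellow (290,190) look-alike bars lie to the right, the tin is at (187,114), and the finished pack is at (137,212).

Emit:
drive_tool:
  increments:
    - [[0, 0, 0, 0.58, -0.74, -0.11, -1], [0, 0, 0, 0.58, -0.74, -0.11, -1], [0, 0, 0, 0.58, -0.74, -0.11, -1], [0, 0, 0, 0.58, -0.74, -0.11, -1], [0, 0, 0, 0.58, -0.74, -0.11, -1], [0, 0, 0, 0.58, -0.74, -0.11, -1], [0, 0, 0, 0.58, -0.74, -0.11, -1], [0, 0, 0, 0.58, -0.74, -0.11, -1], [0, 0, 0, 0.58, -0.74, -0.11, -1], [0, 0, 0, 0.58, -0.74, -0.11, -1]]

```text
clock: 2.45
tcp_pos: [379.7, -98.7, 316.8]
eef_rot: [0.994, 0.11, 0.0, 0.0]
contact_force: [1.1, -1.5, 0.4]
width: -0.001
gripper_force: 0.0
```

Emit:
drive_tool:
  increments:
    - [[0, 0, 0, 0.58, -0.74, -0.11, -1], [0, 0, 0, 0.5, -0.7, 0, -1], [0, 0, 0.022, 0, 0, 0, -1], [0, 0, 0.022, 0, 0, 0, -1], [0, 0, 0.022, 0, 0, 0, -1], [0, 0, 0, 0, 0, 0, -1]]

```text
clock: 3.2
tcp_pos: [423.5, -1.9, 323.0]
eef_rot: [0.995, -0.096, 0.0, -0.0]
contact_force: [-0.4, 0.6, -0.3]
width: 0.003
gripper_force: 0.0
```

```bash
python3 - <<'E'
from h import *
s=sense();print(s['tcp_pos'],s['eef_rot'],s['contact_force'])
w,Pw=shot('wrist','w0.png');print(np.array(w['tool_from_camera']).round(2))
for n in ['wrapper','hinge','crease','flap_edge','lip_edge','soap_near','soap_far']: print(n,pt(w,n))
E
```

```text
[423.50275935  -1.864787   322.97096514] [ 9.95338558e-01 -9.64424323e-02  1.10633271e-04 -9.18198523e-08] [-0.3912141   0.6232546  -0.31294441]
[[  -0.     -0.95   -0.31   80.71]
 [   1.     -0.     -0.      1.48]
 [   0.     -0.31    0.95 -124.42]
 [   0.      0.      0.      1.  ]]
wrapper [(array([232.9,  57.5]), 0.87)]
hinge [(array([227.2,   4.3]), 0.73), (array([228.7,  89.1]), 0.55)]
crease []
flap_edge []
lip_edge [(array([228.6,  91.3]), 0.61)]
soap_near [(array([231.5,  80.7]), 0.61)]
soap_far [(array([337.9,  45.8]), 0.61), (array([230.4,  81.2]), 0.61)]
```

View pics/w0.png

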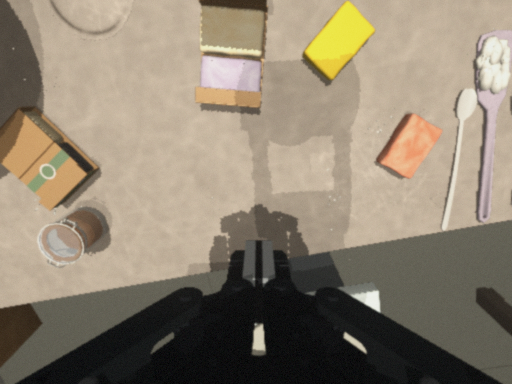

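The wrist view shows the wrapper at top centre. The flap edge is at about (232,50), the lilac soap at (230,72) and the lip at (228,97). The camera has to move forward.

Emit:
drive_tool:
  increments:
    - [[0, 0, 0, 0.9, 0, 0, -1], [0, 0, 0, 0.7, 0, 0, -1], [0, 0, 0, 0, 0, 0, -1]]

```text
clock: 3.98
tcp_pos: [519.9, -21.0, 322.3]
eef_rot: [0.995, -0.097, 0.0, 0.0]
contact_force: [-0.4, -0.4, -0.2]
width: -0.008
gripper_force: 0.0
```

```bash
python3 - <<'E'
from h import *
import pickle
s=sense();print(s['tcp_pos'])
w,Pw=shot('wrist','w1.png')
d={n:pt(w,n) for n in ['wrapper','hinge','crease','flap_edge','lip_edge','soap_near','soap_far']}
for k in d: print(k,d[k])
pickle.dump((Pw,d),open('v1.pkl','wb'))
E
```

```text
[519.87389717 -20.98039078 322.29451504]
wrapper [(array([233.2, 135.1]), 0.64)]
hinge []
crease [(array([230.3,  78.8]), 0.9)]
flap_edge [(array([226. , 105.9]), 0.9)]
lip_edge [(array([231.8, 165.6]), 0.67)]
soap_near [(array([231.6, 150.4]), 0.86), (array([ 64.2, 217.4]), 0.43)]
soap_far [(array([331.7, 117.7]), 0.63), (array([232.5, 110.9]), 0.61)]
```

Emit:
drive_tool:
  increments:
    - [[0, 0, 0, 0.9, 0, 0, -1], [0, 0, 0, 0.9, 0, 0, -1], [0, 0, 0, 0, 0, 0, -1]]

```text
clock: 4.75
tcp_pos: [626.0, -41.8, 321.9]
eef_rot: [0.995, -0.097, 0.0, 0.0]
contact_force: [-1.1, -0.3, -0.2]
width: 0.005
gripper_force: 0.0
```

```bash
python3 - <<'E'
from h import *
import pickle
s=sense();print(s['tcp_pos'])
w,Pw=shot('wrist','w2.png')
d={n:pt(w,n) for n in ['wrapper','hinge','crease','flap_edge','lip_edge','soap_near','soap_far']}
for k in d: print(k,d[k])
pickle.dump((Pw,d),open('v2.pkl','wb'))
P1,d1=pickle.load(open('v1.pkl','rb'))
for k in d:
    for i,a in enumerate(d1[k][:2]):
        for j,b in enumerate(d[k][:2]): print(k,i,j,tri([P1,Pw],[a[0],b[0]]))
m=np.hstack([cv2.imread('pics/w1.png')[:, 100:400],cv2.imread('pics/w2.png')[:,100:400]]);cv2.imwrite('pics/w12.png',m)
E
```

```text
[625.9783492  -41.82413939 321.93894363]
wrapper [(array([234.1, 204.8]), 0.96), (array([232.5, 220. ]), 0.44)]
hinge [(array([233.5, 172.5]), 0.85)]
crease [(array([232. , 175.2]), 0.88)]
flap_edge [(array([231.8, 209.1]), 0.98)]
lip_edge [(array([231.3, 234.4]), 0.64)]
soap_near [(array([235.7, 219.3]), 0.65)]
soap_far [(array([286.1,  92.2]), 0.97), (array([325.7, 192. ]), 0.6), (array([384.3, 266.8]), 0.54)]
wrapper 0 0 (array([552. ,   9.5,  -2.8]), np.float64(0.5))
wrapper 0 1 (array([561.2,   1.6,  83.5]), np.float64(1.6))
crease 0 0 (array([621.7, -10.7,  92.1]), np.float64(0.5))
flap_edge 0 0 (array([595.1,  -6. , 135.9]), np.float64(1.4))
lip_edge 0 0 (array([512.7,  19.7,  19.3]), np.float64(1.3))
soap_near 0 0 (array([531.6,  13.4,   6.6]), np.float64(1.2))
soap_near 1 0 (array([ 228.7,  539.3, -825.3]), np.float64(85.4))
soap_far 0 0 (array([ 742.7,  182.4, 1988.6]), np.float64(23.6))
soap_far 0 1 (array([ 550.5, -131.6,   12.2]), np.float64(0.3))
soap_far 1 0 (array([ 688. ,  -48.8, 2366.6]), np.float64(27.0))
soap_far 1 1 (array([574. , -58.9,  36.5]), np.float64(49.3))
```

View pics/w12.png

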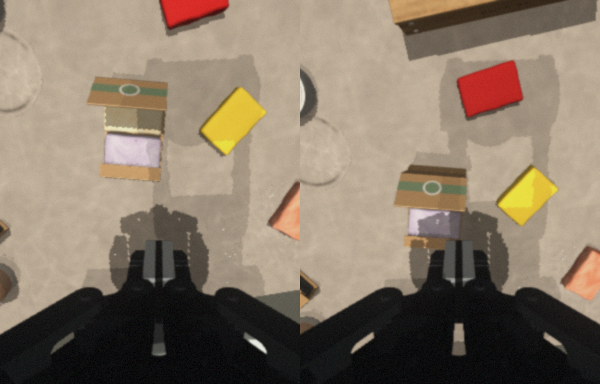

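The left half (w1) shows the free edge from (188,103) to (266,109), the crease from (195,77) to (267,83), and the lip's outer edge from (201,178) to (260,181), all in full-picture columns. In the right half (w2) the flap lies at columns 193–267. I'll fit the wrapper model to these points and the network points.

```bash
cat > fit.py <<'E'
from h import *
from scipy.optimize import least_squares
def model(q):
    x,y,a,b,e=q; Rz=R.from_euler('z',a).as_matrix()
    c=np.array([58-58*np.cos(b),0,30+58*np.sin(b)]); t=b-e
    ed=c+50*np.array([-np.cos(t),0,np.sin(t)])
    L={'hinge':[58,0,30],'crease':c,'flap_edge':ed,'lip_edge':[-40,0,36],'wrapper':[0,0,0],'soap_near':[-28.5,0,2],
     'eL':ed+[0,40,0],'eR':ed-[0,40,0],'cL':c+[0,40,0],'cR':c-[0,40,0],'oL':[-59,42,36],'oR':[-59,-42,36]}
    return {k:Rz@np.array(v)+[x,y,0] for k,v in L.items()}
def fit(obs,q0=(555,8,-.22,1.7,.6),fix=None):
    def res(q):
        if fix is not None: q=np.r_[fix,q]
        m=model(q);o=[]
        for P,k,u,w in obs:
            h=P@np.r_[m[k],1]; o+=list(w*(h[:2]/h[2]-u))
        return o
    r=least_squares(res,q0 if fix is None else q0[3:],loss='soft_l1')
    q=r.x if fix is None else np.r_[fix,r.x]
    return q,np.array(res(q)).reshape(-1,2).round(1)
E
python3 - <<'E'
from fit import *
import pickle
obs=[]
a,Pa=shot('scene');b,Pb=shot('top')
P1,d1=pickle.load(open('v1.pkl','rb'));P2,d2=pickle.load(open('v2.pkl','rb'))
for p,P in((a,Pa),(b,Pb)):
    for k in ['hinge','crease','flap_edge','lip_edge','wrapper']:
        r=pt(p,k)
        if r and r[0][1]>.4: obs.append((P,k,r[0][0],1))
for P,d in((P1,d1),(P2,d2)):
    for k in ['hinge','crease','flap_edge','lip_edge','wrapper','soap_near']:
        if d[k] and not(k=='lip_edge'and P is P2): obs.append((P,k,d[k][0][0],1))
for k,u in dict(eL=(188,103),eR=(266,109),cL=(195,77),cR=(267,83),oL=(201,178),oR=(260,181)).items(): obs.append((P1,k,np.array(u),1))
q,r=fit(obs);print(q.round(3))
for o,x in zip(obs,r):print(o[1],x)
m=model(q)
for k in ['hinge','crease','flap_edge','lip_edge']:print(k,m[k].round(1))
np.save('q.npy',q)
E
```

```text
[ 5.5428e+02  6.7170e+00 -2.6200e-01  1.7600e+00  7.6100e-01]
hinge [-2.1  0.2]
crease [-1.3 -1.4]
flap_edge [ 0.9 -0.8]
lip_edge [1.4 1.1]
wrapper [-151.9  -26.1]
hinge [ 1.6 -1.3]
crease [ 1.7 -0.5]
flap_edge [-0.7 -1.3]
lip_edge [-2.2  1. ]
wrapper [1.7 2.4]
crease [0.5 1. ]
flap_edge [0.1 0.6]
lip_edge [-0.9  0.3]
wrapper [ 0.9 -1.7]
soap_near [1.6 2.7]
hinge [ 2.7 -0.3]
crease [ 1.3 -0.5]
flap_edge [-2.4 -1.5]
wrapper [ 1.8 -1.1]
soap_near [-0.7  1.8]
eL [-1.8  0.7]
eR [-0.1  0.2]
cL [-0.4  0.1]
cR [-0.2 -0.7]
oL [-0.7 -0.8]
oR [0.4 0.1]
hinge [610.3  -8.3  30. ]
crease [620.9 -11.1  87. ]
flap_edge [594.7  -4.1 129. ]
lip_edge [515.6  17.1  36. ]
```

Emit:
drive_tool:
  increments:
    - [[0, 0, 0.011, 0, 0, 0, -1], [0, 0, 0, -0.35, -0.235, 0, -1], [0, 0, 0, -0.35, -0.235, 0.5, -1], [0, 0, 0, 0, 0, 0.9, -1], [0, 0, 0, 0, 0, 0.9, -1], [0, 0, 0, 0, 0, 0.4, -1], [0, 0, 0, 0, 0, 0, -1]]

```text
clock: 6.62
tcp_pos: [589.5, -3.0, 159.4]
eef_rot: [0.991, -0.131, -0.002, 0.0]
contact_force: [0.1, 0.2, -0.4]
width: 0.003
gripper_force: 0.0
```

```bash
cat > loc.py <<'E'
from fit import *
q=np.load('q.npy')
def local():
    s=sense();d=R.from_euler('z',-q[2]).apply(np.array(s['tcp_pos'])-[q[0],q[1],0])
    yaw=R.from_quat(s['eef_rot']).as_matrix()[:,0]
    print('t',s['clock'],'tip local',d.round(1)-[0,0,19],'yaw',np.arctan2(yaw[1],yaw[0]).round(3),'F',s['contact_force'].round(1))
E
python3 - <<'E'
from loc import *
local()
w,P=shot('wrist','w3.png')
for k in['crease','flap_edge','lip_edge']:print(k,pt(w,k), (lambda h:(h[:2]/h[2]).round(1))(P@np.r_[model(q)[k],1]))
s=sense(); t=np.array(s['tcp_pos'])-[0,0,19]; h=P@np.r_[t,1]; print('tip px',h[:2]/h[2])
E
```

```text
t 6.625 tip local [ 36.6  -0.2 140.4] yaw -0.263 F [ 0.1  0.2 -0.4]
crease [(array([257.6, 169.5]), 0.96)] [255.8 171.8]
flap_edge [(array([255.5, 235.8]), 0.91)] [255.5 236.8]
lip_edge [(array([257.8, 241.4]), 0.7)] [256.8 271.8]
tip px [255.15269998 255.32021521]
```

View pics/w3.png

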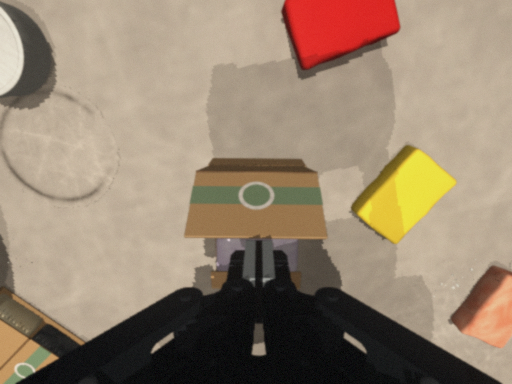

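The free edge is at row 237, just ahead of the fingertips (front at row 238), and the model's projection agrees with it. The fingers are centred on the flap. Next I press the edge down along its arc.

Emit:
drive_tool:
  increments:
    - [[0, 0, 0, 0.03, 0, 0.15, -1], [0, 0, 0, -0.035, 0, 0.05, -1], [0, 0, 0, -0.035, 0, 0.05, -1], [0, 0, 0, -0.035, 0, 0.05, -1], [0, 0, 0, -0.035, 0, 0.05, -1], [0, 0, 0, -0.035, 0, 0.05, -1], [0, 0, 0, -0.035, 0, 0.05, -1], [0, 0, 0, 0, 0, 0, -1], [0, 0, 0, 0, 0, 0, -1]]

```text
clock: 7.95
tcp_pos: [580.1, -0.3, 133.9]
eef_rot: [0.991, -0.131, 0.0, -0.0]
contact_force: [-0.0, 1.1, 0.4]
width: 0.001
gripper_force: 0.0
```

```bash
cat > state.py <<'E'
from loc import *
def state(save=None):
    local(); obs=[]
    for i,n in enumerate(['wrist','scene','top']):
        p,P=shot(n,save if i==0 else None)
        for k in['crease','flap_edge','hinge','lip_edge']:
            for r in pt(p,k)[:1]:
                if r[1]>.5: obs.append((P,k,r[0],1.5 if i==0 else 1))
    qq,r=fit(obs,q0=(q[0],q[1],q[2],1.6,1.1),fix=q[:3]); print('b,e',qq[3:].round(2))
    print([(o[1],list(x)) for o,x in zip(obs,r)])
if __name__=='__main__':
    import sys; state(sys.argv[1] if len(sys.argv)>1 else None)
E
python3 state.py w4.png
```

```text
t 7.95 tip local [ 2.680e+01 -1.000e-01  1.149e+02] yaw -0.263 F [-0.   1.1  0.4]Traceback (most recent call last):
  File "state.py", line 12, in <module>
    import sys; state(sys.argv[1] if len(sys.argv)>1 else None)
                ~~~~~^^^^^^^^^^^^^^^^^^^^^^^^^^^^^^^^^^^^^^^^^^
  File "state.py", line 9, in state
    qq,r=fit(obs,q0=(q[0],q[1],q[2],1.6,1.1),fix=q[:3]); print('b,e',qq[3:].round(2))
         ~~~^^^^^^^^^^^^^^^^^^^^^^^^^^^^^^^^^^^^^^^^^^^
  File "fit.py", line 19, in fit
    return q,np.array(res(q)).reshape(-1,2).round(1)
                      ~~~^^^
  File "fit.py", line 13, in res
    m=model(q);o=[]
  File "fit.py", line 4, in model
    x,y,a,b,e=q; Rz=R.from_euler('z',a).as_matrix()
    ^^^^^^^^^
ValueError: too many values to unpack (expected 5)
```

View pics/w4.png

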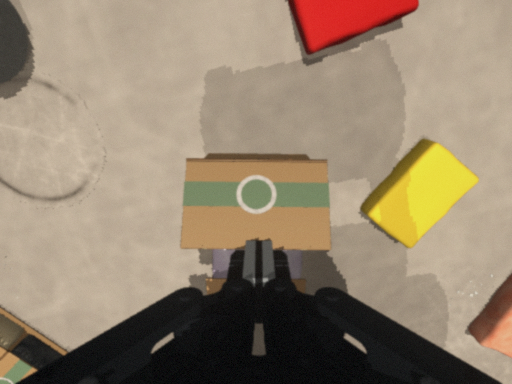

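The end panel now runs from crease row 158 to free edge row 248, so the crease has bent. I'll fix the helper bug and measure the angles.

```bash
sed -i 's/return q,np.array(res(q)).reshape/return q,np.array(res(q if fix is None else r.x)).reshape/' fit.py; python3 state.py
```

```text
t 8.7 tip local [ 2.670e+01 -1.000e-01  1.149e+02] yaw -0.263 F [ 0.1 -0.1 -1.1]
b,e [1.81 1.32]
[('crease', [np.float64(-0.4), np.float64(3.2)]), ('flap_edge', [np.float64(-0.5), np.float64(-2.1)]), ('hinge', [np.float64(2.2), np.float64(0.8)]), ('crease', [np.float64(0.2), np.float64(-0.1)]), ('hinge', [np.float64(0.6), np.float64(0.6)]), ('lip_edge', [np.float64(0.3), np.float64(-0.2)]), ('lip_edge', [np.float64(-0.9), np.float64(-0.7)])]
```

Emit:
drive_tool:
  increments:
    - [[0, 0, 0, 0, 0, -0.6, -1], [0, 0, 0, 0, 0, -0.9, -1], [0, 0, 0, 0.5, 0, -0.8, -1], [0, 0, 0, 0, 0, 0, -1]]

```text
clock: 9.95
tcp_pos: [612.0, -8.7, 275.7]
eef_rot: [0.991, -0.131, 0.004, -0.0]
contact_force: [0.4, 0.3, -0.9]
width: 0.002
gripper_force: 0.0
```

```bash
python3 state.py w5.png
```

```text
t 9.95 tip local [5.980e+01 1.000e-01 2.567e+02] yaw -0.263 F [ 0.4  0.3 -0.9]
b,e [1.85 1.49]
[('crease', [np.float64(-0.9), np.float64(0.9)]), ('flap_edge', [np.float64(-0.6), np.float64(-1.1)]), ('hinge', [np.float64(3.9), np.float64(-1.9)]), ('lip_edge', [np.float64(-2.7), np.float64(-0.2)]), ('crease', [np.float64(-0.3), np.float64(3.4)]), ('hinge', [np.float64(-0.5), np.float64(0.3)]), ('lip_edge', [np.float64(-2.7), np.float64(-0.4)]), ('hinge', [np.float64(1.9), np.float64(0.1)]), ('lip_edge', [np.float64(0.9), np.float64(2.3)])]
```

View pics/w5.png

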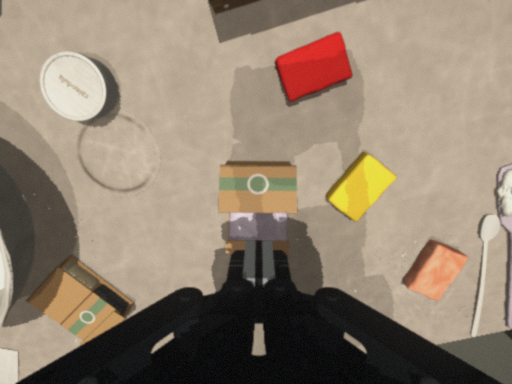

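The wrist view shows the end panel from crease row 165 to edge row 213, over the lilac soap, with the lip at row 245. The network fit is weakly conditioned here, so I'll compare predictions for several bends.

```bash
python3 - <<'E'
from loc import *
p,P=shot('wrist'); print(pt(p,'flap_edge'),pt(p,'crease'))
m=trace(p,'flap_end');print([ (d['score'],np.array(d['rect'])*[512,384,512,384]) for d in m[:2]])
b2=lambda X:(lambda h:(h[:2]/h[2]).round(1))(P@np.r_[X,1])
for b in(1.7,1.8):
  for e in (1.0,1.1,1.2,1.3,1.4):
    M=model([*q[:3],b,e]);print(b,e,*[b2(M[k]) for k in('eL','eR','cL','cR','oL','oR')])
E
```

```text
[(array([256.1, 208.1]), 0.68)] [(array([255.8, 160.4]), 0.69), (array([433. , 260.6]), 0.61)]
[(0.92, array([216.0128, 159.0912, 301.5168, 208.704 ]))]
1.7 1.0 [216.  214.2] [297.9 214. ] [218.5 168.4] [295.5 168.3] [225.8 251.2] [289.1 251.1]
1.7 1.1 [216.7 215.5] [297.3 215.4] [218.5 168.4] [295.5 168.3] [225.8 251.2] [289.1 251.1]
1.7 1.2 [217.4 216.3] [296.7 216.2] [218.5 168.4] [295.5 168.3] [225.8 251.2] [289.1 251.1]
1.7 1.3 [218.  216.6] [296.1 216.5] [218.5 168.4] [295.5 168.3] [225.8 251.2] [289.1 251.1]
1.7 1.4 [218.7 216.5] [295.5 216.3] [218.5 168.4] [295.5 168.3] [225.8 251.2] [289.1 251.1]
1.8 1.0 [215.2 206.3] [298.6 206.2] [218.4 162.8] [295.6 162.6] [225.8 251.2] [289.1 251.1]
1.8 1.1 [215.9 208.3] [298.  208.2] [218.4 162.8] [295.6 162.6] [225.8 251.2] [289.1 251.1]
1.8 1.2 [216.6 209.8] [297.4 209.6] [218.4 162.8] [295.6 162.6] [225.8 251.2] [289.1 251.1]
1.8 1.3 [217.3 210.7] [296.7 210.5] [218.4 162.8] [295.6 162.6] [225.8 251.2] [289.1 251.1]
1.8 1.4 [217.9 211.1] [296.1 210.9] [218.4 162.8] [295.6 162.6] [225.8 251.2] [289.1 251.1]
```

Emit:
drive_tool:
  increments:
    - [[0, 0, 0, 0.65, 0, 0, -1], [0, 0, 0, 0, 0, 0.3, -1], [0, 0, 0, 0, 0, 0.9, -1], [0, 0, 0, 0, 0, 0.9, -1], [0, 0, 0, 0, 0, 0.9, -1], [0, 0, 0, 0, 0, 0.03, -1], [0, 0, 0, 0, 0, 0, -1]]

```text
clock: 11.78
tcp_pos: [647.6, -18.3, 91.8]
eef_rot: [0.991, -0.131, 0.001, -0.0]
contact_force: [0.0, -0.4, 0.9]
width: -0.003
gripper_force: 0.0
```

```bash
python3 -c "
from loc import *
local()"
```

```text
t 11.775 tip local [96.6 -0.  72.8] yaw -0.263 F [ 0.  -0.4  0.9]
```

Emit:
drive_tool:
  increments:
    - [[0, 0, 0, -0.21, 0, 0, -1], [0, 0, 0, -0.22, 0, -0.02, -1], [0, 0, 0, -0.21, 0, -0.02, -1], [0, 0, 0, -0.13, 0, 0, -1], [0, 0, 0, -0.11, 0, 0.04, -1], [0, 0, 0, -0.13, 0, 0.09, -1], [0, 0, 0, 0, 0, 0, -1]]

```text
clock: 12.65
tcp_pos: [587.2, -2.3, 84.0]
eef_rot: [0.991, -0.131, -0.001, 0.0]
contact_force: [0.5, -0.2, -0.3]
width: -0.001
gripper_force: 0.0
```

```bash
python3 - <<'E'
from loc import *
local()
s,P=shot('scene');w,P2=shot('wrist')
h=P@np.r_[model(q)['hinge'],1];c=(h[:2]/h[2]).astype(int);print(c)
a=s['image'][c[1]-60:c[1]+60,c[0]-80:c[0]+60,::-1];a=cv2.resize(a,None,fx=2.8,fy=2.8,interpolation=2)
b=w['image'][:,:,::-1][60:384,130:390]
H=max(a.shape[0],b.shape[0]);f=lambda i:cv2.copyMakeBorder(i,0,H-i.shape[0],0,0,0)
cv2.imwrite('pics/c6.png',np.hstack([f(a),f(b)]))
for p in(s,w):
  for k in('crease','flap_edge','lip_edge','hinge'):print(k,pt(p,k)[:1])
E
```

```text
t 12.65 tip local [34.1 -0.1 65. ] yaw -0.263 F [ 0.5 -0.2 -0.3]
[260 181]
crease [(array([250.6, 175.2]), 0.9)]
flap_edge [(array([236.1, 186.5]), 0.57)]
lip_edge [(array([236.7, 190.2]), 0.87)]
hinge [(array([259.8, 180.5]), 0.8)]
crease []
flap_edge [(array([257. , 328.4]), 0.66)]
lip_edge [(array([258.1, 325.8]), 0.75)]
hinge [(array([254.5, 194.6]), 0.84)]
```

View pics/c6.png

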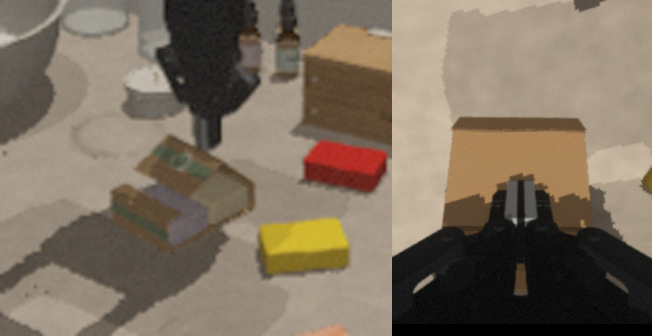

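The left crop shows the flap folded over to about 0.8 rad, with its edge just above the soap behind the lip. The wrapper has not moved, and the fingers press on the base panel's outer face. I'll continue down to landing.

Emit:
drive_tool:
  increments:
    - [[0, 0, 0, -0.06, 0, 0.06, -1], [0, 0, 0, -0.05, 0, 0.06, -1], [0, 0, 0, -0.03, 0, 0.05, -1], [0, 0, 0, 0, 0, 0, -1]]

```text
clock: 13.65
tcp_pos: [579.7, -0.2, 74.2]
eef_rot: [0.991, -0.131, -0.0, 0.0]
contact_force: [0.4, 1.1, -0.0]
width: -0.003
gripper_force: 0.0
```

```bash
python3 - <<'E'
from loc import *
local()
obs=[]
for n in('scene','top'):
  p,P=shot(n)
  for k in('crease','flap_edge','lip_edge','hinge'):
    for r in pt(p,k)[:1]: print(n,k,r); obs+=[(P,k,r[0],1)]
qq,r=fit(obs,q0=(*q[:3],.6,1.2),fix=q[:3]);print(qq[3:],r.tolist())
M=model(qq);print({k:R.from_euler('z',-q[2]).apply(M[k]-[q[0],q[1],0]).round(1) for k in('crease','flap_edge')})
E
```

```text
t 13.65 tip local [26.3 -0.1 55.2] yaw -0.263 F [ 0.4  1.1 -0. ]
scene crease (array([249.4, 181.2]), 0.58)
scene flap_edge (array([234.1, 192.6]), 0.7)
scene lip_edge (array([234.7, 190.2]), 0.64)
scene hinge (array([260.8, 182. ]), 0.59)
top crease (array([242.6, 182.1]), 0.56)
top flap_edge (array([238.9, 196.5]), 0.54)
top lip_edge (array([237.7, 197.7]), 0.86)
[0.49091495 1.01329926] [[-2.4, -2.1], [1.6, 0.2], [-0.0, 1.9], [-0.4, -0.9], [-0.1, 0.5], [-0.5, 1.4], [0.3, 1.4]]
{'crease': array([ 6.8,  0. , 57.3]), 'flap_edge': array([-36.5,   0. ,  32.4])}
```

Emit:
drive_tool:
  increments:
    - [[0, 0, 0, -0.04, 0, 0.03, -1], [0, 0, 0, -0.04, 0, 0.03, -1], [0, 0, 0, -0.015, 0, 0.04, -1], [0, 0, 0, -0.015, 0, 0.04, -1], [0, 0, 0, 0, 0, 0, -1]]

```text
clock: 14.78
tcp_pos: [573.3, 1.5, 65.8]
eef_rot: [0.991, -0.131, -0.0, 0.0]
contact_force: [0.2, -0.4, -0.1]
width: 0.003
gripper_force: 0.1
```

```bash
python3 - <<'E'
from loc import *
local()
s,P=shot('scene')
a=s['image'][150:220,205:295,::-1];a=cv2.resize(a,None,fx=7,fy=7,interpolation=2)
cv2.imwrite('pics/c7.png',a)
for k in('crease','flap_edge','lip_edge','hinge'):print(k,pt(s,k)[:1])
E
```

```text
t 14.775 tip local [19.8 -0.1 46.8] yaw -0.263 F [ 0.2 -0.4 -0.1]
crease [(array([247.2, 180.5]), 0.85)]
flap_edge [(array([231.3, 195.3]), 0.51)]
lip_edge [(array([235.7, 190.3]), 0.65)]
hinge [(array([257.4, 178.8]), 0.87)]
```

View pics/c7.png

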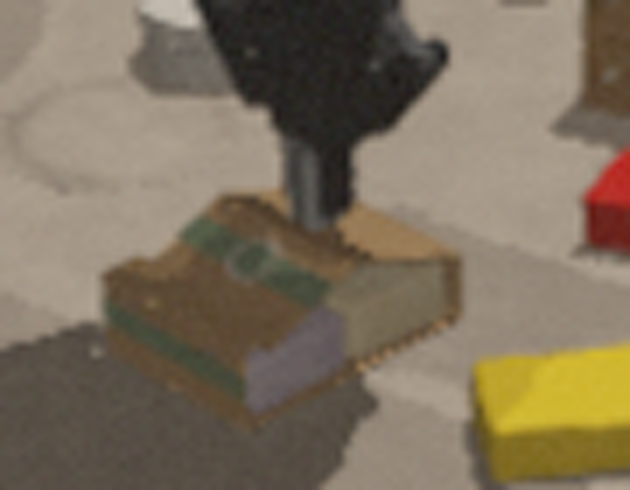

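The scene crop shows the base panel pressed low, with the crease at about (245,200) and the end panel running down into the lip at the left. Nothing is skewed, so I'll keep pressing.

Emit:
drive_tool:
  increments:
    - [[0, 0, 0, -0.01, 0, 0.04, -1], [0, 0, 0, -0.01, 0, 0.04, -1], [0, 0, 0, -0.01, 0, 0.04, -1], [0, 0, 0, -0.01, 0, 0.05, -1], [0, 0, 0, 0, 0, 0.04, -1], [0, 0, 0, 0, 0, 0, -1]]

```text
clock: 15.78
tcp_pos: [571.2, 2.1, 53.2]
eef_rot: [0.991, -0.131, -0.0, 0.0]
contact_force: [-0.5, 0.0, 0.6]
width: 0.001
gripper_force: 0.1
```

```bash
python3 - <<'E'
from loc import *
local()
w,P2=shot('wrist');s,P=shot('scene')
a=cv2.resize(s['image'][160:210,210:275,::-1],None,fx=6,fy=6,interpolation=2)
b=w['image'][:,:,::-1][60:384,60:450];H=324;f=lambda i:cv2.copyMakeBorder(i,0,H-i.shape[0],0,0,0)
cv2.imwrite('pics/c8.png',np.hstack([f(a),f(b)]))
for k in('crease','flap_edge','lip_edge','hinge'):print(k,pt(s,k)[:1])
E
```

```text
t 15.775 tip local [17.5 -0.1 34.2] yaw -0.263 F [-0.5  0.   0.6]
crease [(array([396.9, 223.7]), 0.65)]
flap_edge [(array([230.6, 196.4]), 0.73)]
lip_edge [(array([237.7, 192.2]), 0.66)]
hinge [(array([259.9, 180.4]), 0.83)]
```

View pics/c8.png

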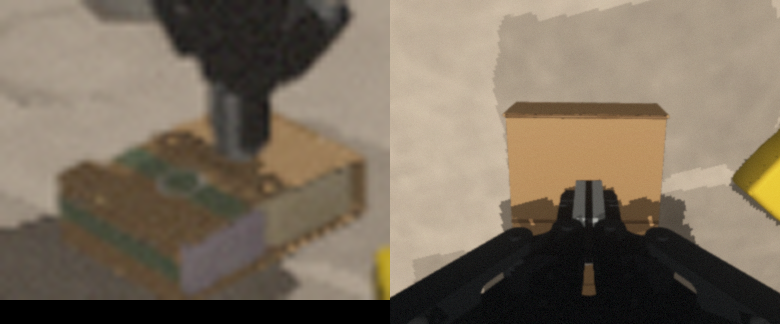

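The flap is almost flat and slides under the lip, and the wrapper is in its place. Next I press directly over the crease.

Emit:
drive_tool:
  increments:
    - [[0, 0, 0, -0.12, 0, 0, -1], [0, 0, 0, -0.12, 0, 0.01, -1], [0, 0, 0, 0, 0, 0.03, -1], [0, 0, 0, 0, 0, 0.03, -1], [0, 0, 0, 0, 0, 0, -1]]

```text
clock: 16.7
tcp_pos: [557.2, 5.9, 49.4]
eef_rot: [0.991, -0.131, -0.0, -0.0]
contact_force: [-4.5, 1.0, 10.7]
width: -0.001
gripper_force: 5.0
```

```bash
python3 -c "
from loc import *
local()"
```

```text
t 16.7 tip local [ 3.  -0.  30.4] yaw -0.263 F [-4.5  1.  10.7]
```

Emit:
drive_tool:
  increments:
    - [[0, 0, 0, 0, 0, 0, -1], [0, 0, 0, 0, 0, -0.05, -1], [0, 0, 0, 0, 0, -0.2, -1], [0, 0, 0, 0, 0, -0.6, -1], [0, 0, 0, 0, 0, -0.9, -1], [0, 0, 0, 0.5, 0, -0.9, -1], [0, 0, 0, 0.5, 0, -0.9, -1], [0, 0, 0, 0.4, 0, -0.5, -1], [0, 0, 0, 0, 0, 0, -1]]

```text
clock: 17.82
tcp_pos: [640.6, -16.6, 295.3]
eef_rot: [0.991, -0.131, 0.003, 0.0]
contact_force: [-0.1, -0.0, -0.7]
width: 0.002
gripper_force: 0.0
```

```bash
python3 - <<'E'
from loc import *
local()
w,P2=shot('wrist');s,P=shot('scene')
a=cv2.resize(s['image'][160:210,210:275,::-1],None,fx=6,fy=6,interpolation=2)
b=cv2.resize(w['image'][:,:,::-1][130:310,160:360],None,fx=1.8,fy=1.8);H=324;f=lambda i:cv2.copyMakeBorder(i,0,H-i.shape[0],0,0,0)
cv2.imwrite('pics/c9.png',np.hstack([f(a),f(b)]))
obs=[]
for p,Q in((w,P2),(s,P)):
  for k in('crease','flap_edge','lip_edge','hinge'):
    for r in pt(p,k)[:1]: print(k,r); obs+=[(Q,k,r[0],1)]
M=model([*q[:3],0,0])
for k in('crease','flap_edge','lip_edge','hinge'):print(k,*[ (lambda h:(h[:2]/h[2]).round(1))(Q@np.r_[M[k],1]) for Q in(P2,P)])
E
```

```text
t 17.825 tip local [ 8.940e+01 -2.000e-01  2.763e+02] yaw -0.263 F [-0.1 -0.  -0.7]
crease (array([257.2, 222. ]), 0.72)
flap_edge (array([253.6, 184.1]), 0.19)
lip_edge (array([257.4, 251.1]), 0.93)
hinge (array([254. , 186.7]), 0.87)
crease (array([245.5, 188.9]), 0.86)
flap_edge (array([230.1, 192.8]), 0.45)
lip_edge (array([238.8, 190.4]), 0.69)
hinge (array([259.1, 181.1]), 0.62)
crease [257.6 225.1] [245.6 188.6]
flap_edge [257.7 257. ] [232.  195.4]
lip_edge [257.7 252.9] [234.7 192.1]
hinge [257.4 185.1] [260.4 181.1]
```

View pics/c9.png

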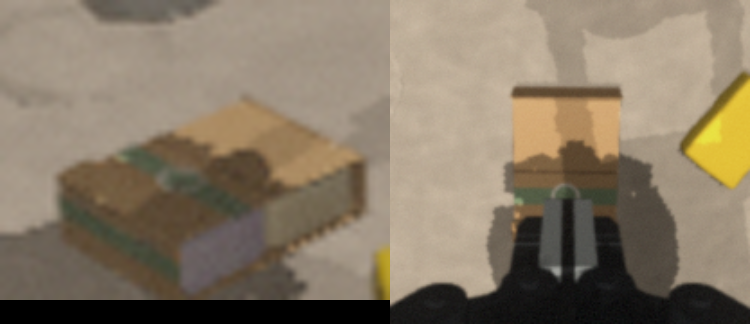

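The pictures show the pack shut and flat with the arm clear. The flap's green band lies in line, the edge is beneath the lip, and the wrapper has not moved.

```bash
python3 -c "
from plant import *
print(sign_off())"
```

```text
the job is handed in; nothing more can be done
None
```

I bent the crease, folded the flap over and pressed it flat with its edge under the lip; it stayed shut in the last pictures after I let go, and I handed the job in at about 18 s (no verdict was returned).

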